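Ready the drying stand and hold the painted lid over its pins

ROBOT

A 7-joint arm with a two-finger parallel gripper is mounted at the origin on the work surface. World frame = base frame: x ahead of the robot, y to its left, z up, the work surface at z = 0. Lengths are in mm, angles in rad, forces in N, time in s.
With the tool pointing down it reaches from about 350 to 900 mm from the base axis. Payload 19.9 kg.
Tool frame: the origin (TCP) lies on the centre line of the jaws, within the pads' length; the fingertips stand 22 mm ahead of it and the grasp point (between the pads) lies 3 mm ahead of it (r.tip_reach is the distance from the TCP to the fingertips, in mm); z points along the fingers, y is the line along which they close (so a half turn about z gives the same grasp; the last joint's range is limited). The gripper opens to 85 mm and grips with 20 to 120 N. Pads are 22 mm wide; open, the fingers measure 114 mm over their backs; the gripper's body (76 mm by 85 mm) begins 54 mm behind the grasp point. The pads swing forward as they close: fully open they stand 13 mm farther back than shut.
Start: joints at [1.079, 0.417, -0.01, 1.614, 0.005, 1.111, -0.053], TCP at [272.297, -562.546, 253.26] pointing down, gripper open.
Joint ranges: [-2.81, 2.81], [-0.39, 2.02], [-1.27, 1.25], [0.06, 2.57], [-1.19, 4.33], [0.19, 2], [-2.82, 2.82]. Speed limits (rad/s): [1.89, 1.89, 2.39, 2.39, 3.01, 3.01, 3.01].

INTERFACE

Orientations are given as a unit quaternion [w, x, y, z].
In Python, from cell import monitor, viewer, order, r gives the robot as it stands. The module is installed in compiled form; this text tells all that it offers.
- The arm moves only by the shell command python3 -m handwheel 'ROWS' [OPENING] [FORCE]. ROWS is JSON, a list of rows, each an object of numbers: "tx", "ty", "tz": the shift along the tool's x, y, z as a fraction of full scale; "rx", "ry", "rz": the turn, a rotation vector about the tool's x, y, z as a fraction of full scale. In form: [{"tx": .., "ty": .., "tz": .., "rx": .., "ry": .., "rz": ..}, ...]. A call has 1 to 20 rows; each row shifts and turns the commanded pose from where the row before left it, along the tool's axes as they then stand; what a row does not reach is not made up. Full scale, the value 1, is 0.06 m for a shift and 0.15 rad for a turn. A row lasts 1/8 s, in which the tool goes at most 62.5 mm and 10.7 degrees, less where a joint would pass 70% of its speed; a pose out of reach is approached as far as the arm can. A call with a number of a shift or a turn outside -1 to 1 is refused whole. A call with a gripper value outside its range is refused whole. OPENING is the opening, from -1 (shut) to 1 (fully open), set as the call begins (- or left out, the last holds). The fingers move at their own pace and stop on an object; FORCE is the grip in N (left out, the last holds). Time passes only in rows, so rows that do not move let the fingers close. It gives the time, the measured TCP pose, the force, the opening and the grip force at its end, in the units of the state.
- monitor.get_state(): the state, without advancing time (a new reading comes with each control period).
- viewer.get_image(name): name is "side" or "top"; returns a dict with "frame" (400x640x3 uint8, red, green, blue), "depth" (400x640 float32, mm along the optical axis (not along the pixel's ray), 0 where there is no reading), "mtx" (3x3 intrinsics, pixels), "eye" and "orientation" of the camera in the world. Camera axes: x right, y down, z forward; pixel columns grow to the right and rows downward; lengths in mm; the calibration is good to about 2 mm. A picture is of the moment at which its call begins.
- order.sign_off(): hands the job in; it is judged then, once.
The state is a dict: "clock": time; "joint_positions": joint angles; "joint_velocities": joint speeds; "tau": joint torques, N m; "ee_pos": TCP position; "tool_rot": TCP orientation; "contact_force": force on the tool from outside, world axes, zero at the start; "wrist_torque": the same for the moment, N m; "opening": opening from 0.0 (shut) to 1.0 (fully open); "grasp_force": force on a finger pad.
Only numpy, scipy, OpenCV 4.12 (cv2) and the standard library are available. Lean on these libraries where they do the work, as an engineer would, in place of code of your own. Each camera call takes 0.05 s, during which the arm holds its last target. There are 200 camera calls.

TASK

Take the loose steel pin out of the blue rack and stand it upright, fully home, in the empty bore of the wooden drying stand, and let go of it. Then pick up the painted lid by its finial, carry it over the clutter without bumping it against anything, and hold it level just above the two pins - about a centimetre clear, not touching - centred on the stand with one green leaf mark over each pin, so the painter can check the fit. Finish still holding the lid there; do not lower it or let go, and leave the jars, tub, vase and paint box where they are.

Things in the scene. Friction and masses are not known exactly. Their poses are not given: they have to be found in the camera images.
- stand: Wooden drying stand, a fixed block 130 (x) x 56 (y) x 35 (z) mm. Origin: centre of its underside, on the table; x along its length, z up. At x = -40 mm a steel pin of 14 mm diameter is built in, its top 85 mm above the origin; at x = +40 mm is an empty vertical blind bore.
- stand_bore (a point): Centre of the mouth of the empty bore, on the stand's top face, 35 mm above the table. Bore diameter 15.5 mm, depth 25 mm (its floor is 10 mm above the stand's underside).
- stand_mid (a point): Point midway between the tops of the two pins (85 mm above the table, over the stand's centre) once the loose pin stands fully home; axes as the stand's.
- rack: Blue ceramic pin rack, a fixed block 56 x 56 x 20 mm with a 17 mm bore 14 mm deep in its centre, in which the loose pin starts, upright. Origin: centre of the underside, on the table.
- pin: Loose steel pin, round, 14 mm diameter, 75 mm long, 80 g, bevelled foot. Origin: centre of its foot; z along the pin to its top. It starts upright in the rack, foot 6 mm above the table, 61 mm standing clear of the rack.
- coaster: Cork coaster, fixed disc of 124 mm diameter, 6 mm thick, under the lid at the start. Origin: centre of the underside.
- lid: White ceramic lid, 220 g, 64 mm high. Origin: centre of its flat underside, 6 mm above the table at the start; z up. Flange 100 mm diameter, 8 mm thick; dome 62 mm diameter up to 30 mm; on it a flat finial up to 64 mm, 36 mm long (x), 14 mm thick (y): grip across y. Green leaf marks on the flange at x = +40 and -40 mm; either may go over either pin. Other flange marks are blue dots.
- paintbox: Clear plastic box of paint pots with blue clips, fixed, 186 (x) x 114 (y) x 85 (z) mm, standing between the lid and the stand. Origin: centre of the underside. An obstacle to carry over.
- water_tub: Loose green translucent open tub, 56 mm diameter at the rim, 60 mm high. Origin: centre of the underside. Leave alone.
- paint_jar: Loose green paint jar with red cap, 50 mm diameter, 52 mm high. Origin: centre of the underside. Leave alone.
- ochre_jar: Loose orange paint jar with red cap, 50 mm diameter, 52 mm high. Origin: centre of the underside. Leave alone.
- vase: Loose painted vase, 120 mm diameter, 150 mm high, on the far side. Origin: centre of the underside. Leave alone.
Mind the look-alikes: they are no part of the job. What is shaped like the stand but purple is not meant.

How it is judged:
By the outcome, as a careful person would: the job done as asked, in the order asked, and still so for the second after the job is handed in, while the arm keeps its last pose, push and grip.
It also fails if it takes over 59 s, if anything falls off the work surface, if the arm or the gripper's body presses on something with over 40 N, if the wrist force passes 120 N, or if a joint passes its speed limit or range.

## Working session

There is one attempt and no reset: what is moved stays moved. The work goes in short steps, Python scripts to look and compute and a shell command to move; the robot and the scene stay as the last step left them, time stands still between calls to the robot, and variables do not carry over. Pictures are saved under pics/ and viewed, at most 10 in all, crops included, and the job is handed in when it is done.

```bash
mkdir -p pics; cat > h.py <<'E'
import numpy as np, cv2
from scipy.spatial.transform import Rotation as R
from cell import monitor, viewer, order, r
def grab(n):
    d=viewer.get_image(n); np.savez(f'{n}.npz',**{k:np.array(v) for k,v in d.items()}); return d
def load(n): return np.load(f'{n}.npz')
def rot(d):
    o=np.array(d['orientation'],float)
    return o if o.shape==(3,3) else R.from_quat(o[[1,2,3,0]]).as_matrix()
def ray(d,u,v):
    return rot(d)@np.linalg.inv(d['mtx'])@np.array([u,v,1.])
def px2z(d,u,v,z):
    w=ray(d,u,v); e=np.array(d['eye']); return e+w*(z-e[2])/w[2]
def dep(d,u,v):
    return np.array(d['eye'])+ray(d,u,v)*float(d['depth'][int(v),int(u)])
def proj(d,p):
    c=d['mtx']@(rot(d).T@(np.array(p)-d['eye'])); return c[:2]/c[2]
def tri(d1,p1,d2,p2):
    A=[];b=[]
    M=np.zeros((3,3));y=np.zeros(3)
    L=[]
    for d,p in((d1,p1),(d2,p2)):
        w=ray(d,*p);w/=np.linalg.norm(w);P=np.eye(3)-np.outer(w,w);M+=P;y+=P@np.array(d['eye']);L.append((P,np.array(d['eye'])))
    x=np.linalg.solve(M,y); return x,[np.linalg.norm(P@(x-e)) for P,e in L]
E
python3 - <<'E'
from h import *
for n in('side','top'):
    d=grab(n); cv2.imwrite(f'pics/{n}0.png',d['frame'][...,::-1]); print(n,d['eye'],d['orientation'],d['mtx'].tolist())
print(monitor.get_state())
E
```

```text
side [532.45464679 711.33917282 614.9608166 ] [ 0.02575876 -0.02245135  0.87818732 -0.4770948 ] [[412.34972004047916, 0.0, 312.27269328484755], [0.0, 412.34972004047916, 198.30718504887886], [0.0, 0.0, 1.0]]
top [ 386.11670285  -60.0598789  1062.67992104] [ 0.06838875 -0.66417018  0.74049832 -0.07657142] [[450.45364540799864, 0.0, 315.62815293707996], [0.0, 450.45364540799864, 199.8372874377732], [0.0, 0.0, 1.0]]
{'clock': 0.1, 'joint_positions': array([ 1.07851315,  0.41789992, -0.01028544,  1.6140865 ,  0.00467861,
        1.1106755 , -0.05301053]), 'joint_velocities': array([ 0.00156389, -0.00197347,  0.00152078, -0.00262296,  0.00057872,
        0.00082665,  0.00014039]), 'tau': array([ 8.43624039e-04, -8.65829515e+01,  6.80134390e-01, -4.35635340e+01,
        1.91799511e-02,  4.94497537e-03, -5.25391374e-05]), 'ee_pos': array([ 272.16717194, -562.32929655,  252.74340234]), 'tool_rot': array([-5.00381963e-04,  9.74709687e-01,  2.23474278e-01, -1.51151672e-04]), 'contact_force': array([0.1681486 , 0.2295661 , 0.09376579]), 'wrist_torque': array([-0.03186532,  0.02830685, -0.0085425 ]), 'grasp_force': 0.0, 'opening': 1.001748427669597}
```

View pics/top0.png

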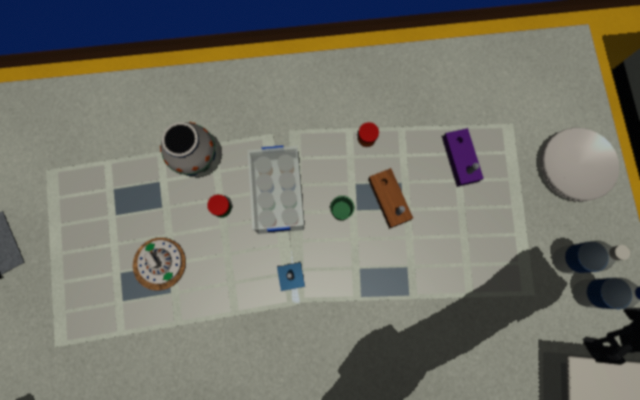

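View pics/side0.png

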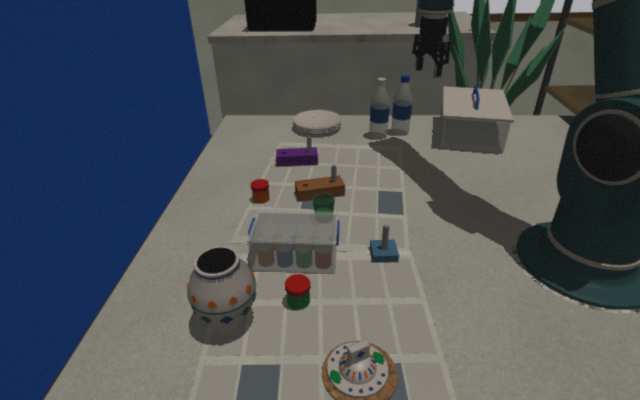

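Top view: brown stand (390,198) with its fixed pin near (401,210) and bore near (384,181). The look-alike is the purple block (463,157). The blue rack with the pin is at (291,276), the lid at (159,263), the paint box at (276,190). In the side view the stand is at (320,188), the purple block at (297,157), the rack at (384,248) and the lid at (359,370). I choose the brown stand and the blue rack, and check both in one close crop.

```bash
python3 - <<'E'
from h import *
t=load('top');s=load('side')
def crop(d,u,v,w,h,k): return cv2.resize(d['frame'][v:v+h,u:u+w,::-1],(w*k,h*k),interpolation=cv2.INTER_CUBIC)
# tiles 266x300 -> top: rack, stand, lid ; side: same
T=[(t,274,254,38,42,7),(t,364,162,53,60,5),(t,128,233,66,75,4),(s,362,219,44,50,6),(s,290,157,66,50,4),(s,316,336,88,64,3)]
out=np.zeros((600,800,3),np.uint8)
for i,a in enumerate(T):
    c=crop(*a); c=c[:299,:266]; y,x=(i//3)*300,(i%3)*267; out[y:y+c.shape[0],x:x+c.shape[1]]=c
cv2.imwrite('pics/crops.png',out)
E
```

```text
(no output)
```

View pics/crops.png

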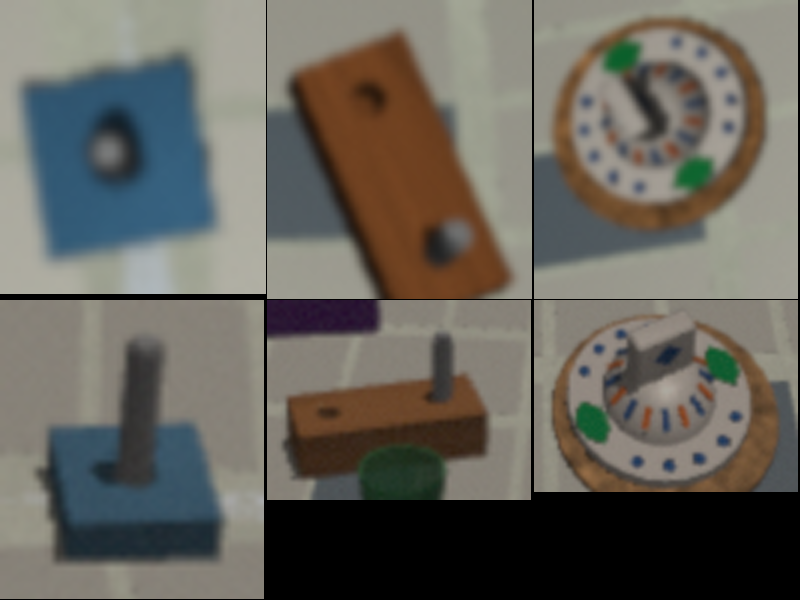

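The crops show the brown stand with an empty bore and a fixed pin, the blue rack with the loose pin, and the lid with two green leaves in line with the finial. Next I triangulate these points from both views.

```bash
python3 - <<'E'
from h import *
np.set_printoptions(precision=1,suppress=True)
t=load('top');s=load('side')
P=dict(pin=((289,275.3),(385.9,226.1)),bore=((384.2,181),(304.9,184.6)),fix=((401.6,208.2),(333.6,166.1)),leafA=((149.6,246.6),(335.3,376.7)),leafB=((167.6,276.1),(378.3,357.7)),fin=((150.6,260.1),(358.3,346)))
for k,(a,b) in P.items():
    x,e=tri(t,a,s,b); print(k,x,np.array(e),'dtop',dep(t,*np.round(a)),'dside',dep(s,*np.round(b)))
# depth clouds by colour
def cloud(d):
    v,u=np.mgrid[:400,:640]; z=d['depth']; K=d['mtx']
    c=np.stack([(u-K[0,2])/K[0,0]*z,(v-K[1,2])/K[1,1]*z,z],-1)
    return c@rot(d).T+d['eye'], z>0
for n,d in(('top',t),('side',s)):
    X,ok=cloud(d); hsv=cv2.cvtColor(d['frame'],cv2.COLOR_RGB2HSV)
    def box(nm,m,zl,zh,ctr,rad):
        q=m&ok&(X[...,2]>zl)&(X[...,2]<zh)&(np.hypot(X[...,0]-ctr[0],X[...,1]-ctr[1])<rad)
        p=X[q]; 
        if len(p)<8: print(n,nm,len(p));return
        rc=cv2.minAreaRect(p[:,:2].astype(np.float32)); print(n,nm,len(p),'rect',np.round(rc[0],1),np.round(rc[1],1),round(rc[2],1),'z',np.percentile(p[:,2],[5,50,95]))
    H,S,V=[hsv[...,i].astype(int) for i in range(3)]
    xs,_=tri(t,P['bore'][0],s,P['bore'][1]);xf,_=tri(t,P['fix'][0],s,P['fix'][1]);c=(xs+xf)/2
    box('stand',(H<18)&(S>100),28,42,c,90)
    xr,_=tri(t,P['pin'][0],s,P['pin'][1]); box('rack',(H>95)&(H<120)&(S>90),14,26,xr,50)
    box('pintop',H>=0,45,90,xr,25); box('fixtop',H>=0,60,95,xf,20)
    xl=tri(t,P['fin'][0],s,P['fin'][1])[0]
    box('fin',H>=0,50,90,xl,50); box('flange',H>=0,9,20,xl,70)
    box('tall',H>=0,70,300,(560,0),300)
    for nm,(u,v) in dict(box=(276,190),tub=(342,208),jarR=(369,133),jarL=(219,205),vase=(189,148)).items():
        if n=='top': print(nm,dep(d,u,v))
E
```

```text
pin [431.9  -7.8  79.4] [0.8 0.8] dtop [431.5  -8.   85.1] dside [433.1  -4.1  82.6]
bore [ 627.4 -248.9   35.4] [0.7 0.7] dtop [ 632.4 -252.9   11. ] dside [ 628.3 -253.8   31.3]
fix [ 550.3 -270.    82.2] [0.2 0.2] dtop [ 550.3 -270.7   82.8] dside [ 549.3 -264.7   85.4]
leafA [535.1 311.5  15.1] [0.3 0.3] dtop [533.4 310.   17.2] dside [535.9 311.6  14.5]
leafB [463.4 272.8  14.6] [1. 1.] dtop [462.5 271.6  16.1] dside [464.9 273.1  14.4]
fin [498.8 291.7  67.3] [1.4 1.4] dtop [496.9 288.9  73.1] dside [500.7 293.6  70.1]
top stand 1205 rect [ 587.5 -258.3] [128.2  56.2] 15.4 z [31.6 35.3 38.4]
top rack 489 rect [431.6  -7.7] [52.9 52.6] 4.6 z [17.6 20.3 23.3]
top pintop 39 rect [431.9  -7.6] [12.6 12.1] 39.1 z [68.5 79.  82.3]
top fixtop 42 rect [ 550.3 -269.5] [11.  14.2] 38.5 z [64.3 82.5 86.1]
top fin 142 rect [499.3 291.9] [35.7 14.9] 32.1 z [54.5 68.7 72.6]
top flange 998 rect [493.5 293.7] [118.8 112.6] 55.4 z [10.2 14.6 18.1]
top tall 6596 rect [587.8  -2.7] [549.5 325.8] 77.2 z [ 82.3  86.5 151.5]
box [620.6   2.7  85.3]
tub [ 575.7 -143.6   22. ]
jarR [ 743.4 -226.7   49.6]
jarL [608.1 138.   50. ]
vase [716.1 173.7 149.8]
side stand 554 rect [ 590.  -258.9] [128.5  62.3] 14.3 z [30.  34.8 36.9]
side rack 364 rect [434.   -6.1] [53.7 56.3] 5.5 z [16.  19.8 21.7]
side pintop 96 rect [432.8  -5.5] [11.7 13.4] 85.6 z [47.7 66.9 81.3]
side fixtop 48 rect [ 549.2 -265.8] [10.9 13. ] 1.7 z [60.9 74.3 85.2]
side fin 331 rect [500.6 292.7] [35.3 15. ] 27.8 z [51.9 67.6 71.2]
side flange 1613 rect [498.3 292.1] [102.5 100.7] 13.7 z [11.8 14.2 16.8]
side tall 6246 rect [584.4   0.1] [548.4 319.7] 77.7 z [ 75.1  86.  150.9]
```

```bash
cat >> h.py <<'E'
np.set_printoptions(precision=3,suppress=True)
def plan(target,yaw_deg):
    """turn and shift (in tool axes AFTER the turn) in full-scale units"""
    st=monitor.get_state(); q=np.array(st['tool_rot']); Rc=R.from_quat(q[[1,2,3,0]])
    a=np.radians(yaw_deg); x=np.array([np.cos(a),np.sin(a),0]); z=np.array([0,0,-1.])
    Rt=R.from_matrix(np.c_[x,np.cross(z,x),z])
    print('t',st['clock'],'pos',st['ee_pos'],'F',st['contact_force'],'open',st['opening'],'grip',st['grasp_force'])
    d=np.array(target)-st['ee_pos']
    print('turn',(Rc.inv()*Rt).as_rotvec()/.15,'then shift',Rt.inv().apply(d)/60,'now-axes',Rc.inv().apply(d)/60)
E
python3 -c "
from h import *
plan((432,-7.5,180),15.3)"
```

```text
t 0.1 pos [ 272.167 -562.329  252.743] F [0.168 0.23  0.094] open 1.001748427669597 grip 0.0
turn [-0.007  0.001  1.225] then shift [ 5.01  -8.216  1.212] now-axes [ 6.426 -7.162  1.219]
```

```bash
python3 -m handwheel '[{"rz":0.61},{"rz":0.615},{"tx":0.358,"ty":-0.587,"tz":0.0866},{"tx":0.358,"ty":-0.587,"tz":0.0866},{"tx":0.358,"ty":-0.587,"tz":0.0866},{"tx":0.358,"ty":-0.587,"tz":0.0866},{"tx":0.358,"ty":-0.587,"tz":0.0866},{"tx":0.358,"ty":-0.587,"tz":0.0866},{"tx":0.358,"ty":-0.587,"tz":0.0866},{"tx":0.358,"ty":-0.587,"tz":0.0866},{"tx":0.358,"ty":-0.587,"tz":0.0866},{"tx":0.358,"ty":-0.587,"tz":0.0866},{"tx":0.358,"ty":-0.587,"tz":0.0866},{"tx":0.358,"ty":-0.587,"tz":0.0866},{"tx":0.358,"ty":-0.587,"tz":0.0866},{"tx":0.358,"ty":-0.587,"tz":0.0866},{},{}]' 1; python3 -c "
from h import *
plan((432,-7.5,62),15.3)"
```

```text
t 0.1 pos [ 272.167 -562.329  252.743] F [0.168 0.23  0.094] open 1.001748427669597 grip 0.0
turn [-0.007  0.001  1.225] then shift [ 5.01  -8.216  3.179] now-axes [ 6.427 -7.16   3.186]$[0]: bad value
```

```bash
python3 -m handwheel '[{"tx":0,"ty":0,"tz":0,"rx":0,"ry":0,"rz":0.61},{"tx":0,"ty":0,"tz":0,"rx":0,"ry":0,"rz":0.615},{"tx":0.5,"ty":-0.82,"tz":0.12,"rx":0,"ry":0,"rz":0},{"tx":0.5,"ty":-0.82,"tz":0.12,"rx":0,"ry":0,"rz":0},{"tx":0.5,"ty":-0.82,"tz":0.12,"rx":0,"ry":0,"rz":0},{"tx":0.5,"ty":-0.82,"tz":0.12,"rx":0,"ry":0,"rz":0},{"tx":0.5,"ty":-0.82,"tz":0.12,"rx":0,"ry":0,"rz":0},{"tx":0.5,"ty":-0.82,"tz":0.12,"rx":0,"ry":0,"rz":0},{"tx":0.5,"ty":-0.82,"tz":0.12,"rx":0,"ry":0,"rz":0},{"tx":0.5,"ty":-0.82,"tz":0.12,"rx":0,"ry":0,"rz":0},{"tx":0.5,"ty":-0.82,"tz":0.12,"rx":0,"ry":0,"rz":0},{"tx":0.5,"ty":-0.82,"tz":0.12,"rx":0,"ry":0,"rz":0},{"tx":0,"ty":0,"tz":0,"rx":0,"ry":0,"rz":0},{"tx":0,"ty":0,"tz":0,"rx":0,"ry":0,"rz":0}]' 1; python3 -c "
from h import *
plan((432,-7.5,62),15.3)"
```

```text
clock: 1.85
ee_pos: [431.6, -9.1, 181.1]
tool_rot: [-0.0, 0.991, 0.133, -0.0]
contact_force: [0.1, -0.5, 0.3]
opening: 1.001
grasp_force: 0.0
t 1.85 pos [431.564  -9.117 181.072] F [ 0.147 -0.467  0.324] open 1.0008016413039293 grip 0.0
turn [-0.001  0.005  0.002] then shift [ 0.014 -0.024  1.985] now-axes [ 0.016 -0.024  1.985]
```

```bash
python3 -m handwheel '[{"tx":0.014,"ty":-0.024,"tz":0.4,"rx":0,"ry":0,"rz":0},{"tx":0,"ty":0,"tz":0.4,"rx":0,"ry":0,"rz":0},{"tx":0,"ty":0,"tz":0.4,"rx":0,"ry":0,"rz":0},{"tx":0,"ty":0,"tz":0.4,"rx":0,"ry":0,"rz":0},{"tx":0,"ty":0,"tz":0.385,"rx":0,"ry":0,"rz":0},{"tx":0,"ty":0,"tz":0,"rx":0,"ry":0,"rz":0},{"tx":0,"ty":0,"tz":0,"rx":0,"ry":0,"rz":0}]' 1; python3 -m handwheel '[{"tx":0,"ty":0,"tz":0,"rx":0,"ry":0,"rz":0},{"tx":0,"ty":0,"tz":0,"rx":0,"ry":0,"rz":0},{"tx":0,"ty":0,"tz":0,"rx":0,"ry":0,"rz":0},{"tx":0,"ty":0,"tz":0,"rx":0,"ry":0,"rz":0},{"tx":0,"ty":0,"tz":0,"rx":0,"ry":0,"rz":0},{"tx":0,"ty":0,"tz":0,"rx":0,"ry":0,"rz":0},{"tx":0,"ty":0,"tz":0,"rx":0,"ry":0,"rz":0},{"tx":0,"ty":0,"tz":0,"rx":0,"ry":0,"rz":0}]' -1 40
```

```text
clock: 2.72
ee_pos: [432.5, -7.8, 62.9]
tool_rot: [0.0, 0.991, 0.133, 0.0]
contact_force: [0.9, -0.4, 0.4]
opening: 0.999
grasp_force: 0.0
clock: 3.72
ee_pos: [432.3, -7.1, 62.3]
tool_rot: [-0.0, 0.991, 0.133, 0.0]
contact_force: [-2.1, -0.4, 5.7]
opening: 0.149
grasp_force: 38.9
```

```bash
python3 -m handwheel '[{"tx":0,"ty":0,"tz":-0.25,"rx":0,"ry":0,"rz":0},{"tx":0,"ty":0,"tz":-0.5,"rx":0,"ry":0,"rz":0},{"tx":0,"ty":0,"tz":-0.5,"rx":0,"ry":0,"rz":0},{"tx":0,"ty":0,"tz":-0.5,"rx":0,"ry":0,"rz":0},{"tx":0,"ty":0,"tz":-0.25,"rx":0,"ry":0,"rz":0},{"tx":0,"ty":0,"tz":0,"rx":0,"ry":0,"rz":0}]'; python3 -c "
from h import *
plan((626.8,-248.3,182),15.3)"
```

```text
clock: 4.47
ee_pos: [432.6, -7.3, 182.9]
tool_rot: [0.0, 0.991, 0.133, 0.001]
contact_force: [-0.1, -0.2, -1.4]
opening: 0.15
grasp_force: 39.0
t 4.475 pos [432.557  -7.308 182.865] F [-0.085 -0.192 -1.445] open 0.14967223046535044 grip 39.01859098305181
turn [ 0.005 -0.009 -0.001] then shift [2.063 4.728 0.014] now-axes [2.063 4.728 0.021]
```

```bash
python3 -m handwheel '[{"tx":0.1,"ty":0.24,"tz":0,"rx":0,"ry":0,"rz":0},{"tx":0.206,"ty":0.473,"tz":0,"rx":0,"ry":0,"rz":0},{"tx":0.206,"ty":0.473,"tz":0,"rx":0,"ry":0,"rz":0},{"tx":0.206,"ty":0.473,"tz":0,"rx":0,"ry":0,"rz":0},{"tx":0.206,"ty":0.473,"tz":0,"rx":0,"ry":0,"rz":0},{"tx":0.206,"ty":0.473,"tz":0,"rx":0,"ry":0,"rz":0},{"tx":0.206,"ty":0.473,"tz":0,"rx":0,"ry":0,"rz":0},{"tx":0.206,"ty":0.473,"tz":0,"rx":0,"ry":0,"rz":0},{"tx":0.206,"ty":0.473,"tz":0,"rx":0,"ry":0,"rz":0},{"tx":0.206,"ty":0.473,"tz":0,"rx":0,"ry":0,"rz":0},{"tx":0.1,"ty":0.24,"tz":0,"rx":0,"ry":0,"rz":0},{"tx":0,"ty":0,"tz":0.3,"rx":0,"ry":0,"rz":0},{"tx":0,"ty":0,"tz":0.4,"rx":0,"ry":0,"rz":0},{"tx":0,"ty":0,"tz":0.4,"rx":0,"ry":0,"rz":0},{"tx":0,"ty":0,"tz":0.2,"rx":0,"ry":0,"rz":0},{"tx":0,"ty":0,"tz":0,"rx":0,"ry":0,"rz":0},{"tx":0,"ty":0,"tz":0,"rx":0,"ry":0,"rz":0}]'; python3 - <<'E'
from h import *
plan((626.8,-248.3,106),15.3)
s=grab('side');t=grab('top')
def crop(d,u,v,w,h,k): return cv2.resize(d['frame'][v:v+h,u:u+w,::-1],(w*k,h*k),interpolation=cv2.INTER_CUBIC)
out=np.hstack([crop(s,280,130,66,75,6),crop(t,360,155,66,75,6)])
cv2.imwrite('pics/over.png',out)
print(proj(s,(626.8,-248.3,35)),proj(s,(626.8,-248.3,50)))
E
```

```text
clock: 6.6
ee_pos: [626.4, -248.8, 104.8]
tool_rot: [0.0, 0.991, 0.133, 0.0]
contact_force: [-0.7, -1.0, -0.7]
opening: 0.154
grasp_force: 39.0
t 6.6 pos [ 626.416 -248.83   104.766] F [-0.671 -1.012 -0.698] open 0.1540487988945855 grip 39.023358160463886
turn [ 0.003 -0.004  0.001] then shift [ 0.009 -0.007 -0.021] now-axes [ 0.009 -0.007 -0.021]
[305.348 184.902] [305.166 180.155]
```

View pics/over.png

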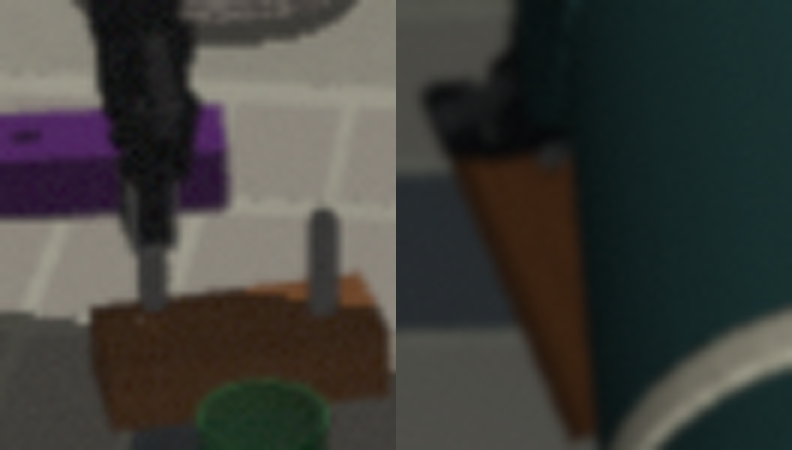

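The side crop shows the pin foot at about (305,181), just above the bore at (305,185). The arm hides the bore from the top camera. I go down gently and watch the force.

```bash
python3 -m handwheel '[{"tx":0.014,"ty":-0.007,"tz":0.05,"rx":0,"ry":0,"rz":0},{"tx":0,"ty":0,"tz":0.05,"rx":0,"ry":0,"rz":0},{"tx":0,"ty":0,"tz":0.05,"rx":0,"ry":0,"rz":0},{"tx":0,"ty":0,"tz":0.05,"rx":0,"ry":0,"rz":0},{"tx":0,"ty":0,"tz":0.04,"rx":0,"ry":0,"rz":0},{"tx":0,"ty":0,"tz":0.03,"rx":0,"ry":0,"rz":0},{"tx":0,"ty":0,"tz":0,"rx":0,"ry":0,"rz":0}]'; python3 -c "
from h import *
plan((627,-248.4,66.3),15.3)"
```

```text
clock: 7.58
ee_pos: [626.8, -248.2, 87.8]
tool_rot: [-0.0, 0.991, 0.133, -0.0]
contact_force: [0.3, -0.3, -0.0]
opening: 0.153
grasp_force: 39.0
t 7.575 pos [ 626.798 -248.223   87.841] F [ 0.336 -0.328 -0.043] open 0.1526303548625407 grip 39.04461086578749
turn [-0.001  0.001  0.   ] then shift [0.002 0.004 0.359] now-axes [0.003 0.004 0.359]
```

```bash
python3 -m handwheel '[{"tx":0,"ty":0,"tz":0.03,"rx":0,"ry":0,"rz":0},{"tx":0,"ty":0,"tz":0.03,"rx":0,"ry":0,"rz":0},{"tx":0,"ty":0,"tz":0.03,"rx":0,"ry":0,"rz":0},{"tx":0,"ty":0,"tz":0.03,"rx":0,"ry":0,"rz":0},{"tx":0,"ty":0,"tz":0,"rx":0,"ry":0,"rz":0}]'; python3 -c "
from h import *
plan((627,-248.4,66.3),15.3); print(monitor.get_state()['wrist_torque'])"
```

```text
clock: 8.2
ee_pos: [626.8, -248.3, 80.6]
tool_rot: [-0.0, 0.991, 0.133, -0.0]
contact_force: [0.2, -0.7, -1.2]
opening: 0.153
grasp_force: 39.0
t 8.2 pos [ 626.797 -248.252   80.6  ] F [ 0.183 -0.706 -1.226] open 0.15324985015279918 grip 38.98576076527206
turn [-0.     0.001 -0.   ] then shift [0.003 0.003 0.238] now-axes [0.003 0.003 0.238]
[-0.194 -0.173  0.001]
```

In the bore with almost no force. I continue to the floor.

```bash
python3 -m handwheel '[{"tx":0,"ty":0,"tz":0.05,"rx":0,"ry":0,"rz":0},{"tx":0,"ty":0,"tz":0.05,"rx":0,"ry":0,"rz":0},{"tx":0,"ty":0,"tz":0.05,"rx":0,"ry":0,"rz":0},{"tx":0,"ty":0,"tz":0.05,"rx":0,"ry":0,"rz":0},{"tx":0,"ty":0,"tz":0.03,"rx":0,"ry":0,"rz":0},{"tx":0,"ty":0,"tz":0.02,"rx":0,"ry":0,"rz":0},{"tx":0,"ty":0,"tz":0,"rx":0,"ry":0,"rz":0}]'; python3 -c "
from h import *
plan((627,-248.4,66.3),15.3); print(monitor.get_state()['wrist_torque'])"
```

```text
clock: 9.07
ee_pos: [627.0, -248.3, 66.4]
tool_rot: [0.0, 0.991, 0.133, 0.0]
contact_force: [-2.1, 0.2, 8.3]
opening: 0.153
grasp_force: 40.0
t 9.075 pos [ 627.03  -248.274   66.395] F [-2.142  0.198  8.338] open 0.1530231926221442 grip 40.02086529319058
turn [ 0.002 -0.002 -0.   ] then shift [-0.001  0.002  0.002] now-axes [-0.001  0.002  0.002]
[0.05  0.429 0.026]
```

Seated: 8 N upward at the expected height. Now I release and rise.

```bash
python3 -m handwheel '[{"tx":0,"ty":0,"tz":0,"rx":0,"ry":0,"rz":0},{"tx":0,"ty":0,"tz":0,"rx":0,"ry":0,"rz":0},{"tx":0,"ty":0,"tz":0,"rx":0,"ry":0,"rz":0},{"tx":0,"ty":0,"tz":0,"rx":0,"ry":0,"rz":0},{"tx":0,"ty":0,"tz":0,"rx":0,"ry":0,"rz":0},{"tx":0,"ty":0,"tz":0,"rx":0,"ry":0,"rz":0},{"tx":0,"ty":0,"tz":-0.2,"rx":0,"ry":0,"rz":0},{"tx":0,"ty":0,"tz":-0.4,"rx":0,"ry":0,"rz":0},{"tx":0,"ty":0,"tz":-0.6,"rx":0,"ry":0,"rz":0},{"tx":0,"ty":0,"tz":-0.6,"rx":0,"ry":0,"rz":0},{"tx":0,"ty":0,"tz":-0.6,"rx":0,"ry":0,"rz":0},{"tx":0,"ty":0,"tz":-0.4,"rx":0,"ry":0,"rz":0},{"tx":0,"ty":0,"tz":0,"rx":0,"ry":0,"rz":0},{"tx":0,"ty":0,"tz":0,"rx":0,"ry":0,"rz":0}]' 1; python3 -c "
from h import *
plan((499.2,292.1,232),28.8);plan((480,0,280),15.3)"
```

```text
clock: 10.82
ee_pos: [626.6, -248.1, 233.6]
tool_rot: [-0.0, 0.991, 0.133, -0.0]
contact_force: [-0.6, -0.9, -0.3]
opening: 0.999
grasp_force: 0.0
t 10.825 pos [ 626.58  -248.128  233.592] F [-0.551 -0.924 -0.266] open 0.9989769271454348 grip 0.0
turn [-0.002  0.002 -1.571] then shift [ 2.477 -8.913  0.027] now-axes [ 0.329 -9.245  0.028]
t 10.825 pos [ 626.58  -248.128  233.592] F [-0.551 -0.924 -0.266] open 0.9989769271454348 grip 0.0
turn [-0.001  0.002  0.   ] then shift [-1.265 -4.634 -0.773] now-axes [-1.265 -4.634 -0.772]
```

```bash
python3 -m handwheel '[{"tx":0,"ty":0,"tz":0,"rx":0,"ry":0,"rz":-0.785},{"tx":0,"ty":0,"tz":0,"rx":0,"ry":0,"rz":-0.785},{"tx":0.1,"ty":-0.34,"tz":0,"rx":0,"ry":0,"rz":0},{"tx":0.19,"ty":-0.686,"tz":0,"rx":0,"ry":0,"rz":0},{"tx":0.19,"ty":-0.686,"tz":0,"rx":0,"ry":0,"rz":0},{"tx":0.19,"ty":-0.686,"tz":0,"rx":0,"ry":0,"rz":0},{"tx":0.19,"ty":-0.686,"tz":0,"rx":0,"ry":0,"rz":0},{"tx":0.19,"ty":-0.686,"tz":0,"rx":0,"ry":0,"rz":0},{"tx":0.19,"ty":-0.686,"tz":0,"rx":0,"ry":0,"rz":0},{"tx":0.19,"ty":-0.686,"tz":0,"rx":0,"ry":0,"rz":0},{"tx":0.19,"ty":-0.686,"tz":0,"rx":0,"ry":0,"rz":0},{"tx":0.19,"ty":-0.686,"tz":0,"rx":0,"ry":0,"rz":0},{"tx":0.19,"ty":-0.686,"tz":0,"rx":0,"ry":0,"rz":0},{"tx":0.19,"ty":-0.686,"tz":0,"rx":0,"ry":0,"rz":0},{"tx":0.19,"ty":-0.686,"tz":0,"rx":0,"ry":0,"rz":0},{"tx":0.1,"ty":-0.34,"tz":0,"rx":0,"ry":0,"rz":0},{"tx":0,"ty":0,"tz":0,"rx":0,"ry":0,"rz":0},{"tx":0,"ty":0,"tz":0,"rx":0,"ry":0,"rz":0}]'; python3 - <<'E'
from h import *
plan((499.2,292.1,61),28.8)
t=grab('top');s=grab('side')
def crop(d,u,v,w,h,k): return cv2.resize(d['frame'][v:v+h,u:u+w,::-1],(w*k,h*k),interpolation=cv2.INTER_CUBIC)
cv2.imwrite('pics/placed.png',np.hstack([crop(t,360,155,66,75,6),crop(s,280,130,66,75,6)]))
E
```

```text
clock: 13.08
ee_pos: [499.4, 291.4, 233.5]
tool_rot: [0.0, 0.969, 0.248, -0.0]
contact_force: [-0.1, -0.6, 0.0]
opening: 1.0
grasp_force: 0.0
t 13.075 pos [499.409 291.422 233.461] F [-0.053 -0.577  0.03 ] open 1.0004139947969752 grip 0.0
turn [ 0.002  0.005 -0.008] then shift [ 0.002 -0.012  2.874] now-axes [ 0.005 -0.012  2.874]
```

View pics/placed.png

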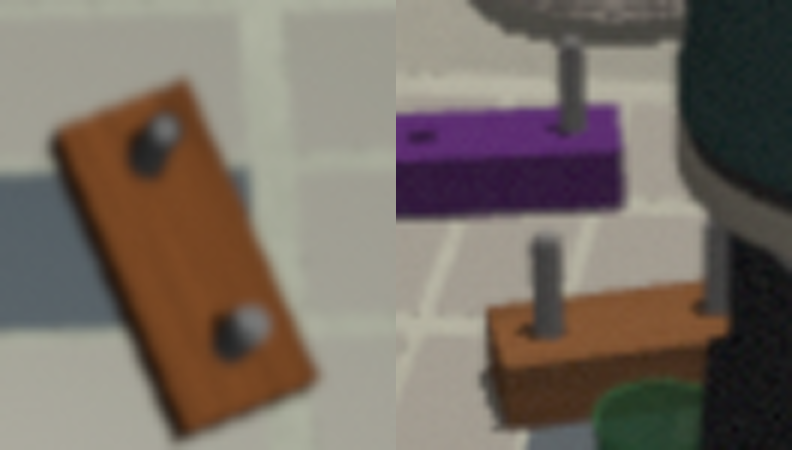

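The top crop shows both pins upright, their tops at (164,130) and (255,320), and the side crop shows the pin home in its bore. Now the lid.

```bash
python3 -m handwheel '[{"tx":0.003,"ty":-0.012,"tz":0.3,"rx":0,"ry":0,"rz":0},{"tx":0,"ty":0,"tz":0.5,"rx":0,"ry":0,"rz":0},{"tx":0,"ty":0,"tz":0.5,"rx":0,"ry":0,"rz":0},{"tx":0,"ty":0,"tz":0.5,"rx":0,"ry":0,"rz":0},{"tx":0,"ty":0,"tz":0.5,"rx":0,"ry":0,"rz":0},{"tx":0,"ty":0,"tz":0.35,"rx":0,"ry":0,"rz":0},{"tx":0,"ty":0,"tz":0.2,"rx":0,"ry":0,"rz":0},{"tx":0,"ty":0,"tz":0,"rx":0,"ry":0,"rz":0},{"tx":0,"ty":0,"tz":0,"rx":0,"ry":0,"rz":0}]'; python3 -m handwheel '[{"tx":0,"ty":0,"tz":0,"rx":0,"ry":0,"rz":0},{"tx":0,"ty":0,"tz":0,"rx":0,"ry":0,"rz":0},{"tx":0,"ty":0,"tz":0,"rx":0,"ry":0,"rz":0},{"tx":0,"ty":0,"tz":0,"rx":0,"ry":0,"rz":0},{"tx":0,"ty":0,"tz":0,"rx":0,"ry":0,"rz":0},{"tx":0,"ty":0,"tz":0,"rx":0,"ry":0,"rz":0},{"tx":0,"ty":0,"tz":0,"rx":0,"ry":0,"rz":0},{"tx":0,"ty":0,"tz":0,"rx":0,"ry":0,"rz":0}]' -1 60;  python3 -c "
from h import *
plan((499.2,292.1,61),28.8); print(monitor.get_state()['wrist_torque'])"
```

```text
clock: 14.3
ee_pos: [499.9, 293.1, 63.6]
tool_rot: [-0.0, 0.969, 0.249, 0.001]
contact_force: [0.7, 0.3, -0.3]
opening: 1.0
grasp_force: 0.0
clock: 15.3
ee_pos: [499.6, 292.8, 62.9]
tool_rot: [-0.0, 0.969, 0.249, 0.0]
contact_force: [-0.5, -1.3, 6.3]
opening: 0.156
grasp_force: 58.9
t 15.3 pos [499.557 292.846  62.948] F [-0.466 -1.288  6.256] open 0.15610764051454368 grip 58.92897427082062
turn [-0.    -0.001 -0.001] then shift [-0.011  0.008  0.032] now-axes [-0.011  0.008  0.032]
[-0.223  0.281  0.014]
```

```bash
python3 -m handwheel '[{"tx":0,"ty":0,"tz":-0.1,"rx":0,"ry":0,"rz":0},{"tx":0,"ty":0,"tz":-0.25,"rx":0,"ry":0,"rz":0},{"tx":0,"ty":0,"tz":-0.4,"rx":0,"ry":0,"rz":0},{"tx":0,"ty":0,"tz":-0.5,"rx":0,"ry":0,"rz":0},{"tx":0,"ty":0,"tz":-0.5,"rx":0,"ry":0,"rz":0},{"tx":0,"ty":0,"tz":-0.5,"rx":0,"ry":0,"rz":0},{"tx":0,"ty":0,"tz":-0.4,"rx":0,"ry":0,"rz":0},{"tx":0,"ty":0,"tz":-0.2,"rx":0,"ry":0,"rz":0},{"tx":0,"ty":0,"tz":0,"rx":0,"ry":0,"rz":0},{"tx":0,"ty":0,"tz":0,"rx":0,"ry":0,"rz":0.3},{"tx":0,"ty":0,"tz":0,"rx":0,"ry":0,"rz":0.5},{"tx":0,"ty":0,"tz":0,"rx":0,"ry":0,"rz":0.5},{"tx":0,"ty":0,"tz":0,"rx":0,"ry":0,"rz":0.27},{"tx":0,"ty":0,"tz":0,"rx":0,"ry":0,"rz":0}]';  python3 -c "
from h import *
plan((589.1,-258.7,233),15.3); print(monitor.get_state()['wrist_torque'])"
```

```text
clock: 17.05
ee_pos: [499.1, 292.6, 232.8]
tool_rot: [0.0, 0.991, 0.133, -0.001]
contact_force: [0.4, -1.0, -2.4]
opening: 0.156
grasp_force: 58.4
t 17.05 pos [499.101 292.601 232.79 ] F [ 0.386 -1.028 -2.414] open 0.1555001214217723 grip 58.449960350990295
turn [0.002 0.011 0.002] then shift [-0.978  9.258 -0.003] now-axes [-0.981  9.258  0.   ]
[ 0.024  0.021 -0.036]
```

```bash
python3 -m handwheel '[{"tx":-0.021,"ty":0.2,"tz":0,"rx":0,"ry":0,"rz":0},{"tx":-0.042,"ty":0.4,"tz":0,"rx":0,"ry":0,"rz":0},{"tx":-0.061,"ty":0.576,"tz":0,"rx":0,"ry":0,"rz":0},{"tx":-0.061,"ty":0.576,"tz":0,"rx":0,"ry":0,"rz":0},{"tx":-0.061,"ty":0.576,"tz":0,"rx":0,"ry":0,"rz":0},{"tx":-0.061,"ty":0.576,"tz":0,"rx":0,"ry":0,"rz":0},{"tx":-0.061,"ty":0.576,"tz":0,"rx":0,"ry":0,"rz":0},{"tx":-0.061,"ty":0.576,"tz":0,"rx":0,"ry":0,"rz":0},{"tx":-0.061,"ty":0.576,"tz":0,"rx":0,"ry":0,"rz":0},{"tx":-0.061,"ty":0.576,"tz":0,"rx":0,"ry":0,"rz":0},{"tx":-0.061,"ty":0.576,"tz":0,"rx":0,"ry":0,"rz":0},{"tx":-0.061,"ty":0.576,"tz":0,"rx":0,"ry":0,"rz":0},{"tx":-0.061,"ty":0.576,"tz":0,"rx":0,"ry":0,"rz":0},{"tx":-0.061,"ty":0.576,"tz":0,"rx":0,"ry":0,"rz":0},{"tx":-0.061,"ty":0.576,"tz":0,"rx":0,"ry":0,"rz":0},{"tx":-0.061,"ty":0.576,"tz":0,"rx":0,"ry":0,"rz":0},{"tx":-0.042,"ty":0.4,"tz":0,"rx":0,"ry":0,"rz":0},{"tx":-0.021,"ty":0.2,"tz":0,"rx":0,"ry":0,"rz":0},{"tx":0,"ty":0,"tz":0,"rx":0,"ry":0,"rz":0},{"tx":0,"ty":0,"tz":0,"rx":0,"ry":0,"rz":0}]';  python3 -c "
from h import *
plan((589.1,-258.7,154),15.3); print(monitor.get_state()['wrist_torque'])"
```

```text
clock: 19.55
ee_pos: [589.6, -257.5, 233.8]
tool_rot: [-0.0, 0.991, 0.134, 0.0]
contact_force: [0.1, 0.5, -3.1]
opening: 0.155
grasp_force: 58.6
t 19.55 pos [ 589.618 -257.478  233.807] F [ 0.056  0.509 -3.079] open 0.15470443048371235 grip 58.5657799243927
turn [-0.004 -0.001  0.011] then shift [-0.014  0.017  1.33 ] now-axes [-0.014  0.018  1.33 ]
[ 0.011 -0.016 -0.014]
```

```bash
python3 -m handwheel '[{"tx":-0.01,"ty":0.014,"tz":0.15,"rx":0,"ry":0,"rz":0.01},{"tx":0,"ty":0,"tz":0.25,"rx":0,"ry":0,"rz":0},{"tx":0,"ty":0,"tz":0.3,"rx":0,"ry":0,"rz":0},{"tx":0,"ty":0,"tz":0.3,"rx":0,"ry":0,"rz":0},{"tx":0,"ty":0,"tz":0.2,"rx":0,"ry":0,"rz":0},{"tx":0,"ty":0,"tz":0.1,"rx":0,"ry":0,"rz":0},{"tx":0,"ty":0,"tz":0,"rx":0,"ry":0,"rz":0},{"tx":0,"ty":0,"tz":0,"rx":0,"ry":0,"rz":0}]'; python3 - <<'E'
from h import *
plan((589.1,-258.7,152),15.3)
t=grab('top');s=grab('side')
def crop(d,u,v,w,h,k): return cv2.resize(d['frame'][v:v+h,u:u+w,::-1],(w*k,h*k),interpolation=cv2.INTER_CUBIC)
cv2.imwrite('pics/lid1.png',np.hstack([crop(t,355,155,66,90,6),crop(s,285,120,66,90,6)]))
E
```

```text
clock: 20.55
ee_pos: [589.4, -259.9, 156.3]
tool_rot: [0.0, 0.991, 0.132, 0.0]
contact_force: [1.1, -0.4, -2.5]
opening: 0.155
grasp_force: 58.6
t 20.55 pos [ 589.409 -259.919  156.348] F [ 1.122 -0.421 -2.459] open 0.1553862937506846 grip 58.640307784080505
turn [ 0.003 -0.005 -0.009] then shift [ 0.    -0.021  0.072] now-axes [ 0.    -0.021  0.072]
```

View pics/lid1.png

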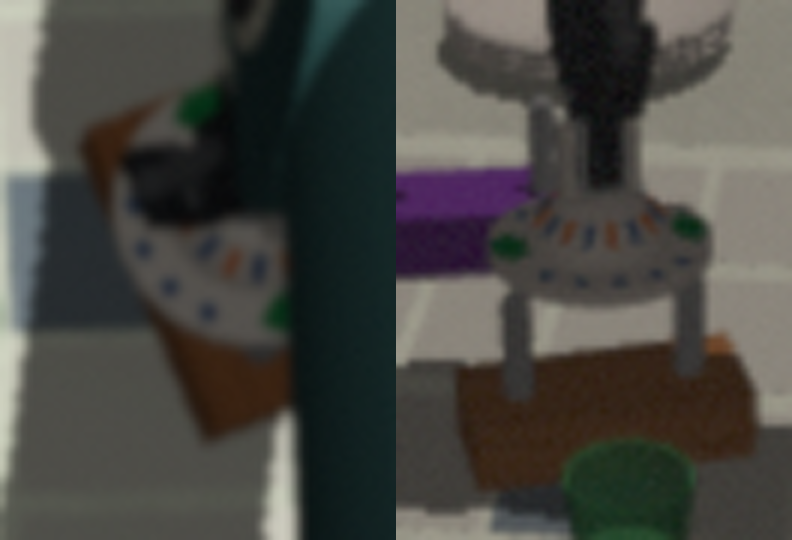

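Top crop: leaf at (197,107). Side crop: leaves at (509,247) and (688,226), one above each pin, with the lid level and clear. I check these numerically.

```bash
python3 - <<'E'
from h import *
t=load('top');s=load('side')
mid=np.array([588.4,-258.9]);u=np.array([np.cos(np.radians(15.3)),np.sin(np.radians(15.3))])
for sg,p in((1,(303.4,160.75)),(-1,(333.25,157.25))):
    print('leaf side @z107',px2z(s,*p,107)[:2],'want',mid+sg*40*u)
x,e=tri(t,(387.4,172.4),s,(303.4,160.75)); print('tri',x,e)
v,uu=np.mgrid[:400,:640];z=s['depth'];K=s['mtx']
X=np.stack([(uu-K[0,2])/K[0,0]*z,(v-K[1,2])/K[1,1]*z,z],-1)@rot(s).T+s['eye']
m=(z>0)&(np.hypot(X[...,0]-588.4,X[...,1]+258.9)<65)&(X[...,2]>94)&(X[...,2]<112)
p=X[m].astype(np.float32); print(len(p),cv2.minEnclosingCircle(p[:,:2]),np.percentile(p[:,2],[2,10,50,90,98]))
a=np.c_[p[:,:2]-mid,np.ones(len(p))]; q=p[:,2]>103; print('plane',np.linalg.lstsq(a[q],p[q,2],rcond=None)[0])
E
python3 -m handwheel '[{"tx":0,"ty":0,"tz":0,"rx":0,"ry":0,"rz":0},{"tx":0,"ty":0,"tz":0,"rx":0,"ry":0,"rz":0}]'; python3 -m handwheel '[{"tx":0,"ty":0,"tz":0,"rx":0,"ry":0,"rz":0}]' ;  python3 -m handwheel '[{"tx":0,"ty":0,"tz":0,"rx":0,"ry":0,"rz":0}]'
```

```text
leaf side @z107 [ 629.894 -252.272] want [ 626.982 -248.345]
leaf side @z107 [ 551.612 -273.743] want [ 549.818 -269.455]
tri [ 628.318 -244.734  110.745] [np.float64(0.8446969925520303), np.float64(0.8446969925522083)]
clock: 20.9
ee_pos: [589.1, -259.8, 155.9]
tool_rot: [0.0, 0.991, 0.132, 0.0]
contact_force: [-0.3, 0.4, -2.3]
opening: 0.15
grasp_force: 58.6
clock: 21.02
ee_pos: [589.1, -259.8, 155.8]
tool_rot: [-0.0, 0.991, 0.132, -0.0]
contact_force: [-0.9, 0.7, -1.4]
opening: 0.153
grasp_force: 58.6
clock: 21.15
ee_pos: [589.1, -259.8, 155.7]
tool_rot: [-0.0, 0.991, 0.132, -0.0]
contact_force: [-0.4, -0.6, -2.5]
opening: 0.154
grasp_force: 58.6Traceback (most recent call last):
  File "<stdin>", line 10, in <module>
cv2.error: OpenCV(4.12.0) /io/opencv/modules/imgproc/src/shapedescr.cpp:201: error: (-215:Assertion failed) count >= 0 && (depth == CV_32F || depth == CV_32S) in function 'minEnclosingCircle'
```

```bash
python3 - <<'E'
from h import *
s=grab('side');t=grab('top')
mid=np.array([588.4,-258.9])
for n,d in(('side',s),('top',t)):
    v,uu=np.mgrid[:400,:640];z=d['depth'];K=d['mtx']
    X=np.stack([(uu-K[0,2])/K[0,0]*z,(v-K[1,2])/K[1,1]*z,z],-1)@rot(d).T+d['eye']
    rr=np.hypot(X[...,0]-mid[0],X[...,1]-mid[1])
    m=(z>0)&(rr<60)&(X[...,2]>90)&(X[...,2]<125)
    print(n,m.sum(),np.histogram(X[m][:,2],bins=np.arange(90,126,2.5))[0])
    m=(z>0)&(rr<56)&(rr>34)&(X[...,2]>101)&(X[...,2]<116); p=np.ascontiguousarray(X[m],dtype=np.float32)
    if len(p)<10: continue
    xy=np.ascontiguousarray(p[:,:2]); print(cv2.minEnclosingCircle(xy),cv2.fitEllipse(cv2.convexHull(xy)),np.median(p[:,2]))
    a=np.c_[p[:,:2]-mid,np.ones(len(p))]; print('plane',np.linalg.lstsq(a,p[:,2],rcond=None)[0])
E
```

```text
side 538 [  0   0   0  11  31  35 205  88  24  24  27  36  24  33]
((589.6744995117188, -258.2921447753906), 52.38496398925781) ((589.4484252929688, -258.5271301269531), (98.09117889404297, 102.59033966064453), 7.575740337371826) 106.63643
plane [  0.002  -0.02  106.633]
top 536 [  0   0   0   2  13  48 196 156  28  13  14  25  21  20]
((588.6456909179688, -255.08888244628906), 49.42361831665039) ((588.1596069335938, -248.37294006347656), (76.47377014160156, 96.3037109375), 94.443359375) 107.099945
plane [  0.009  -0.01  107.297]
```

```bash
python3 -m handwheel '[{"tx":0,"ty":-0.008,"tz":0.02,"rx":0,"ry":0,"rz":-0.008},{"tx":0,"ty":0,"tz":0.02,"rx":0,"ry":0,"rz":0},{"tx":0,"ty":0,"tz":0.016,"rx":0,"ry":0,"rz":0},{"tx":0,"ty":0,"tz":0,"rx":0,"ry":0,"rz":0},{"tx":0,"ty":0,"tz":0,"rx":0,"ry":0,"rz":0},{"tx":0,"ty":0,"tz":0,"rx":0,"ry":0,"rz":0},{"tx":0,"ty":0,"tz":0,"rx":0,"ry":0,"rz":0},{"tx":0,"ty":0,"tz":0,"rx":0,"ry":0,"rz":0}]'; python3 - <<'E'
from h import *
plan((589.1,-259,152),15.3)
s=grab('side'); cv2.imwrite('pics/fin.png',cv2.resize(s['frame'][100:240,230:400,::-1],(680,560),interpolation=cv2.INTER_CUBIC))
E
```

```text
clock: 22.25
ee_pos: [589.0, -259.4, 152.4]
tool_rot: [-0.0, 0.991, 0.133, -0.0]
contact_force: [1.1, -0.1, -3.4]
opening: 0.156
grasp_force: 58.6
t 22.25 pos [ 588.969 -259.371  152.412] F [ 1.059 -0.095 -3.367] open 0.1559841563265326 grip 58.64016652107239
turn [-0.     0.    -0.002] then shift [ 0.004 -0.005  0.007] now-axes [ 0.004 -0.005  0.007]
```

View pics/fin.png

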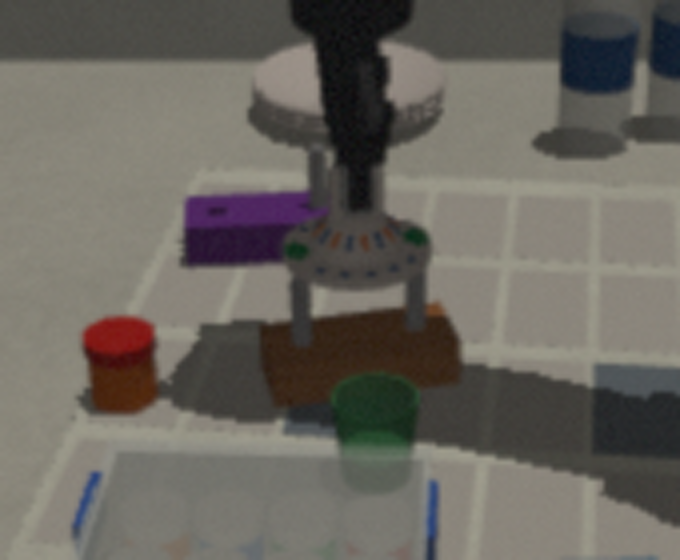

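The lid is level, with its leaves at (297,250) and (416,237) over the pins at (301,340) and (415,327). No contact force shows beyond the lid's weight, and the ochre jar, tub and paint box, all in this crop, are where they were. I hand in.

```bash
python3 -c "
from cell import order; print(order.sign_off())"
```

```text
the job is handed in; nothing more can be done
None
```

The loose pin stands home in the stand's bore and is released; the lid is held level about 10 mm above the two pins, a leaf mark over each, and the job was handed in at about 22 s on the robot's clock, with no verdict returned.

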